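# Secure the mould case and hold the cradle's locking plunger out

## Robot

A 6-joint arm with a two-finger parallel gripper is mounted at the origin on the work surface. World frame = base frame: x ahead of the robot, y to its left, z up, the work surface at z = 0. Lengths are in mm, angles in rad, forces in N, time in s.
With the tool pointing down it reaches from about 275 to 750 mm from the base axis. Payload 10.2 kg.
Tool frame: the origin (TCP) lies on the centre line of the jaws, within the pads' length; the fingertips stand 8 mm ahead of it and the grasp point (between the pads) lies 11 mm behind it; x points along the fingers, y is the direction in which the jaws open and shut, and the axes are right-handed (so a half turn about x gives the same grasp; the last joint's range is limited). The gripper opens to 85 mm and grips with 20 to 120 N. Pads are 22 mm wide; open, the fingers measure 114 mm over their backs; the gripper's body (76 mm by 85 mm) begins 54 mm behind the grasp point. The pads swing forward as they close: fully open they stand 13 mm farther back than shut.
Start: joints at [-1.382, 0.313, 1.498, -0, 1.331, -0.223], TCP at [210.124, -481.122, 215.594] pointing down, gripper open.
Joint ranges: [-2.94, 2.94], [-0.97, 2.17], [0.19, 2.56], [-1.23, 4.37], [0.02, 3.11], [-2.88, 2.88]. Speed limits (rad/s): [2.39, 2.39, 3.01, 3.14, 3.14, 3.14].

## Interface

Orientations are given as a unit quaternion [w, x, y, z].
In Python, from rig import ctrl, vision, workorder gives the robot as it stands. The module is installed in compiled form; this text tells all that it offers.
- The arm moves only by the shell command python3 -m jog 'ROWS' [OPENING] [FORCE]. ROWS is JSON, a list that holds one entry, the list of rows, each a list of 6 numbers: the shift along the tool's x, y, z in m, then the turn, a rotation vector about the tool's x, y, z in rad. A call has 1 to 12 rows; each row shifts and turns the commanded pose from where the row before left it, along the tool's axes as they then stand; what a row does not reach is not made up. A row lasts 1/8 s, in which the tool goes at most 62.5 mm and 10.7 degrees, less where a joint would pass 70% of its speed; a pose out of reach is approached as far as the arm can. A call is refused whole if a number of a shift passes 0.0625 or a number of a turn 0.188, either way. A call with a gripper value outside its range is refused whole. OPENING is the closure in counts, from 0 (fully open) to 255 (shut), set as the call begins (- or left out, the last holds). The fingers move at their own pace and stop on an object; FORCE is the grip in N (left out, the last holds). Time passes only in rows, so rows that do not move let the fingers close. It gives the time, the measured TCP pose, the force and the opening at its end, in the units of the state.
- ctrl.sense(): the state, without advancing time (a new reading comes with each control period).
- vision.capture(name): name is "scene" or "top" or "wrist"; returns a dict with "image" (420x560x3 uint8, red, green, blue), "mtx" (3x3 intrinsics, pixels), "k1" (the pictures are not rectified: a ray, as slopes to the right and down, at radius r is drawn at 1 + k1 r^2 times it, then the intrinsics apply), "R" (3x3) and "t" (3): a world point X has camera coordinates R X + t; the wrist camera has in their place "hand_eye" (4x4, takes a point from camera to tool coordinates, whose origin is the TCP and whose axes are the tool frame's). Camera axes: x right, y down, z forward; pixel columns grow to the right and rows downward; lengths in mm; the calibration is good to about 2 mm. A picture is of the moment at which its call begins: read the wrist's pose just before it. There is no depth.
- workorder.finish_job(): hands the job in, once; it reports no verdict.
The state is a dict: "time_s": time; "joints": joint angles; "dq": joint speeds; "tau": joint torques, N m; "eef_pos": TCP position; "ee_rot": TCP orientation; "force": force on the tool from outside, world axes, zero at the start; "wrist_torque": the same for the moment, N m; "grip_width": opening from 0.0 (shut) to 1.0 (fully open).
Only numpy, scipy, OpenCV 4.12 (cv2) and the standard library are available. Lean on these libraries where they do the work, as an engineer would, in place of code of your own. Each camera call takes 0.05 s, during which the arm holds its last target.

## Task

A plaster mould is loaded in the tumbling cradle and its lid is shut: first secure the lid by turning the turnbutton squarely across it, and only then draw the cradle's locking plunger out against its spring until the ring mark on its rod has just come out of the sleeve. Finish while holding the plunger out at its mark, so that the case can be turned over; leave the case level, and do not disturb the other things on the bench.

Things in the scene. Friction and masses are not known exactly. Their poses are not given: they have to be found in the camera images.
- rig: tumbling cradle's stand, fixed: plywood base board 320 x 460 x 20 mm, two upright cheeks that carry a mould case (190 mm in x, 180 in y) between them on a level shaft. Origin on the bench under the case's middle; z up; -x: side of the turnbutton, +x: lid hinges; +y along the shaft to the locking plunger; hand wheel at -y. The plunger's cheek: y 112 to 132 mm, 110 mm wide, 236 mm high
- cradle (a joint): turning of the mould case on its shaft, rad; 0 = level, lid up. While the plunger's pin is in the case's index plate (plunger drawn less than about 10 mm) the case is locked but for some 0.03 rad of play; then it turns with a stiff bearing (about 0.5 N m)
- case_top (a point): centre of the top face of the case's shut lid, 222 mm above the bench; the lid is a plywood frame 190 x 180 mm and 12 mm thick with the white plaster mould and its black rubber bung showing in the opening
- lid (a joint): the lid's hinge, rad; 0 = shut, grows as it opens. The turnbutton across the lid keeps it from opening
- turnbutton (a joint): turn of the turnbutton about its upright pivot, rad, counter-clockwise from above; 0 = bar along the case's near edge (the rig's y), clear of the lid; +1.571 or -1.571 = squarely across the lid's edge (the rig's x), either will do. No stop there (it turns from -2.2 to 2.2); it stays where it is left and takes about 0.06 N m
- button_grip (a point): centre of the steel turnbutton's upright thumb fin, on its pivot axis, 245 mm above the bench, 15 mm in front of the lid's near edge. The fin is 40 mm long, 10 thick, 26 high (13 mm above and below this point), along the middle of a flat bar 70 x 20 x 8 mm, whose underside is 1.5 mm above the lid's top. Its y axis runs along bar and fin, x across, z up
- plunger (a joint): how far the locking plunger is drawn out of its sleeve, m; 0 = home, 0.040 = the whole ring mark has just come out of the sleeve's mouth, 0.060 = end of its travel. Its spring pulls it home with 5 N at 0 and 12 N at the mark (170 N/m), and snaps it back if it is let go
- plunger_knob (a point): centre of the plunger's black ribbed knob, 30 mm across, 30 mm long, axis along the rig's y, 210 mm above the bench; draw it straight along the rig's +y. Home: inner face 3 mm from the mouth of the steel sleeve (22 mm across, 33 mm out of the cheek). Rod 10 mm thick; the ring mark is a black ring 4 mm wide, inner edge 40 mm inside the mouth when home. Its y axis points outward
- packer: flat hardwood packing strip, 30 x 80 x 14 mm, lying loose on the rig's base board under the plunger; leave alone. Origin under its centre
- scraper: spatula 190 mm long lying loose on the near part of the rig's base board; leave alone
- timber: block of timber 200 x 95 x 48 mm on the bench; leave alone. Origin under its centre
- bowl: black rubber mixing bowl, 150 mm across, 70 mm high; leave alone. Origin under its centre
- brush: brush 200 mm long lying on the bench; leave alone
- hammer: hammer 270 mm long lying on the bench; leave alone
- wax: flat metal tin, 90 mm across, 60 mm high; leave alone. Origin under its centre
- baluster: small turned plaster baluster, 68 mm across, 115 mm high, standing; leave alone. Origin under its centre

How it is judged:
By the outcome, as a careful person would: the job done as asked, in the order asked, and still so for the second after the job is handed in, while the arm keeps its last pose, push and grip.
It also fails if it takes over 48 s, if anything falls off the work surface, if the arm or the gripper's body presses on something with over 40 N, if the wrist force passes 120 N, or if a joint passes its speed limit or range.

## Working session

There is one attempt and no reset: what is moved stays moved. The work goes in short steps, Python scripts to look and compute and a shell command to move; the robot and the scene stay as the last step left them, time stands still between calls to the robot, and variables do not carry over. Pictures are saved under pics/ and viewed, and the job is handed in when it is done.

```bash
mkdir -p pics
cat > h.py <<'E'
import numpy as np, cv2
from rig import ctrl, vision, workorder
def snap(n,f):
    s=ctrl.sense(); c=vision.capture(n); cv2.imwrite('pics/'+f,c['image'][:,:,::-1]); 
    np.savez('pics/'+f[:-4]+'.npz',pos=s['eef_pos'],rot=s['ee_rot'],**{k:v for k,v in c.items()})
    return s,c
E
python3 - <<'E'
from h import *
print(ctrl.sense())
for n in ['scene','top','wrist']:
    s,c=snap(n,n+'0.png'); print({k:v for k,v in c.items() if k!='image'})
E
```

```text
{'time_s': 0.0, 'joints': array([-1.38238435e+00,  3.13459649e-01,  1.49847877e+00, -2.55522136e-05,
        1.33098989e+00, -2.23414683e-01]), 'dq': array([-0.00022377,  0.00013321,  0.00072543,  0.00053072, -0.00082938,
        0.00014032]), 'tau': array([-6.28412290e-04, -4.12265074e+01, -2.59745693e+01, -2.49505629e-04,
        4.13007976e-03, -5.33282858e-06]), 'eef_pos': array([ 210.0684651 , -480.82204251,  215.01446023]), 'ee_rot': array([-0.14410573, -0.6921678 , -0.14505034,  0.69216882]), 'force': array([-0.10809149,  0.44545919, -0.29118061]), 'wrist_torque': array([ 0.01257967, -0.03686687, -0.01230103]), 'grip_width': 0.9992072989249258}
{'mtx': array([[432.19625532,   0.        , 279.21904168],
       [  0.        , 432.19625532, 207.91104966],
       [  0.        ,   0.        ,   1.        ]]), 'k1': -0.0651101907688683, 'R': array([[-0.78159897,  0.6235104 ,  0.01838019],
       [ 0.34862857,  0.46107665, -0.8160064 ],
       [-0.51726315, -0.6313819 , -0.57775058]]), 't': array([ 429.7616915 ,   35.49984676, 1596.05258729])}
{'mtx': array([[390.42459002,   0.      
[... 204 characters left out ...]
      [-0.98148121,  0.00765336, -0.19140547],
       [ 0.19150986,  0.01670629, -0.9813485 ]]), 't': array([ -81.96535411,  480.88175204, 1443.49900338])}
{'mtx': array([[360.06192956,   0.        , 279.91709383],
       [  0.        , 360.06192956, 206.15497025],
       [  0.        ,   0.        ,   1.        ]]), 'k1': -0.08072961187729301, 'hand_eye': array([[ 3.73297247e-04, -2.76710218e-01,  9.60953337e-01,
        -1.58444419e+02],
       [ 9.99999923e-01,  2.15930261e-04, -3.26287549e-04,
        -6.67859831e-01],
       [-1.17211806e-04,  9.60953385e-01,  2.76710278e-01,
        -7.07705845e+01],
       [ 0.00000000e+00,  0.00000000e+00,  0.00000000e+00,
         1.00000000e+00]])}
```

View pics/scene0.png

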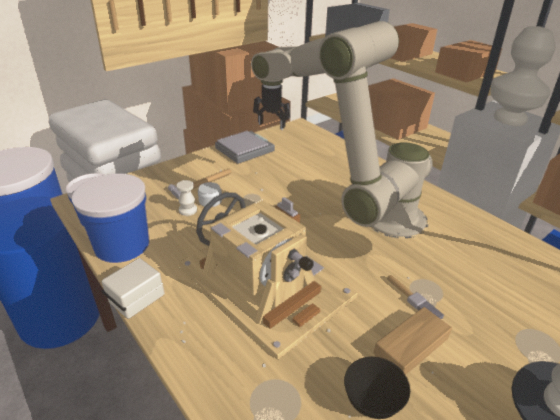

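View pics/top0.png

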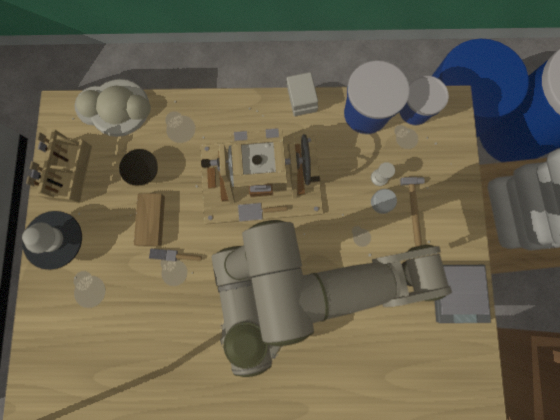

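View pics/wrist0.png

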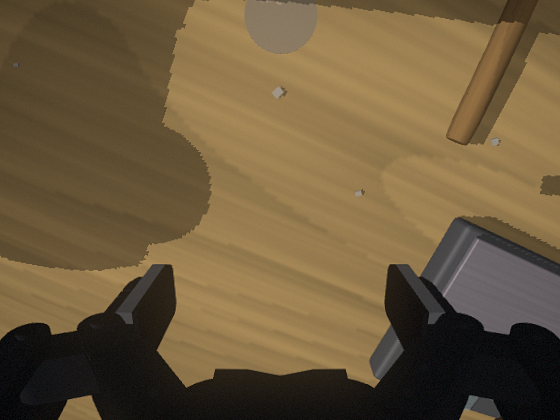

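The top view has the rig around (262,175), the knob near (208,163) and the button near (260,190). I'll enlarge it.

Run:
```python
import cv2
a=cv2.imread('pics/top0.png')[115:230,190:335]; cv2.imwrite('pics/top0z.png',cv2.resize(a,None,fx=5,fy=5,interpolation=cv2.INTER_CUBIC))
a=cv2.imread('pics/scene0.png')[180:350,190:360]; cv2.imwrite('pics/scene0z.png',cv2.resize(a,None,fx=3.5,fy=3.5,interpolation=cv2.INTER_CUBIC))
```

```text
(no output)
```

View pics/top0z.png

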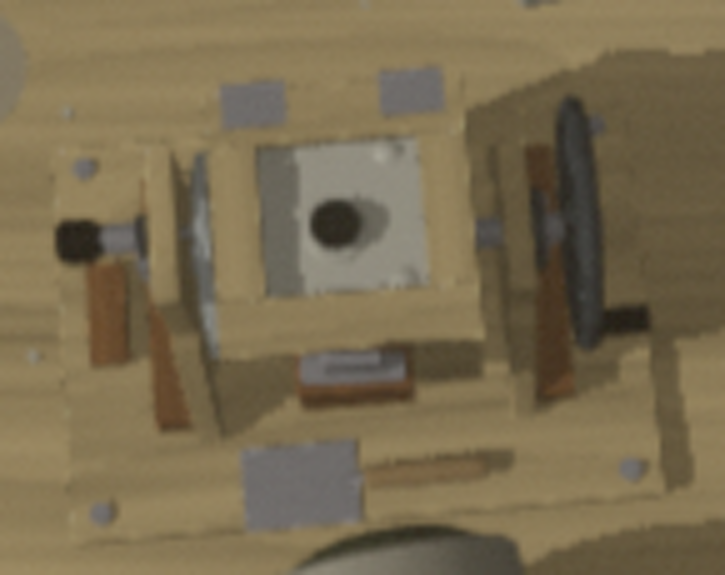

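View pics/scene0z.png

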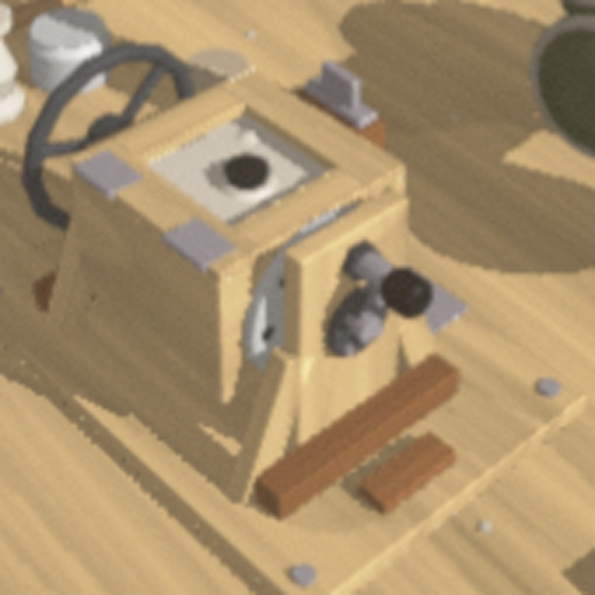

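```bash
cat >> h.py <<'E'
def ray(c,uv,s=None):
    m=c['mtx'];d=np.array([[float(c['k1']),0,0,0]])[0]
    # r: slopes; drawn = (1+k1 r^2)*slope => opencv radial
    p=cv2.undistortPoints(np.array([[uv]],float),m,np.array([float(c['k1']),0,0,0]))[0,0]
    v=np.array([p[0],p[1],1.])
    if 'hand_eye' in c:
        from scipy.spatial.transform import Rotation as Ro
        q=c['rot'] if s is None else s['ee_rot']; pos=c['pos'] if s is None else s['eef_pos']
        R=Ro.from_quat([q[1],q[2],q[3],q[0]]).as_matrix(); H=c['hand_eye']
        return R@H[:3,3]+pos, R@H[:3,:3]@v
    R=c['R'];return -R.T@c['t'], R.T@v
def atz(c,uv,z):
    o,d=ray(c,uv); return o+d*(z-o[2])/d[2]
def tri(*rs):
    A=0;b=0
    for o,d in rs:
        d=d/np.linalg.norm(d);P=np.eye(3)-np.outer(d,d);A=A+P;b=b+P@o
    x=np.linalg.solve(A,b); return x,[np.linalg.norm(np.cross(x-o,d/np.linalg.norm(d))) for o,d in rs]
def load(f): return dict(np.load('pics/'+f+'.npz'))
E
python3 - <<'E'
from h import *
t=load('top0');s=load('scene0')
Z=lambda u,v:(190+u/5-.4,115+v/5-.4); S=lambda u,v:(190+u/3.5-.35,180+v/3.5-.35)
k=[(78,240),(408,292)]
print('knob',atz(t,Z(*k[0]),210),atz(s,S(*k[1]),210),tri(ray(t,Z(*k[0])),ray(s,S(*k[1]))))
for p in [(325,357),(382,356),(353,357)]: print('fintop',atz(t,Z(*p),258))
for p in [(322,65),(360,85)]: print('fintop s',atz(s,S(*p),258))
for p in [(212,140),(218,358),(482,340),(465,130)]: print('lid',atz(t,Z(*p),222))
for p in [(245,108),(403,172),(222,270),(75,172)]: print('lid s',atz(s,S(*p),222))
for p in [(85,168),(103,513),(632,468)]: print('screw',atz(t,Z(*p),22))
for p in [(85,168),(103,513),(632,468)]: print('screw',atz(t,Z(*p),22))
E
```

```text
knob [589.77569447 151.36636418 210.        ] [587.44542074 148.97803201 210.        ] (array([589.1417778 , 150.8408429 , 212.28841176]), [np.float64(0.08971846463176635), np.float64(0.08971846463183542)])
fintop [493.52395816 -23.79393101 258.        ]
fintop [493.87734681 -61.31880094 258.        ]
fintop [493.36560036 -42.23230536 258.        ]
fintop s [500.51238239 -58.40084799 258.        ]
fintop s [494.19686575 -18.05575508 258.        ]
lid [657.26155237  57.90929788 222.        ]
lid [502.05052094  51.26072074 222.        ]
lid [ 513.03358995 -127.67080744  222.        ]
lid [ 662.6390477  -117.41722501  222.        ]
lid s [556.10143918 -88.47534136 222.        ]
lid s [509.18100695  53.6062069  222.        ]
lid s [686.6147638   60.56545743 222.        ]
lid s [710.74778879 -99.4322276  222.        ]
screw [706.76794845 185.38256178  22.        ]
screw [427.68334421 163.32373338  22.        ]
screw [ 459.89969794 -245.11271328   22.        ]
screw [706.76794845 185.38256178  22.        ]
screw [427.68334421 163.32373338  22.        ]
screw [ 459.89969794 -245.11271328   22.        ]
```

```bash
cat >> h.py <<'E'
from scipy.spatial.transform import Rotation as Ro
def RT(s): q=s['ee_rot']; return Ro.from_quat([q[1],q[2],q[3],q[0]]).as_matrix()
def plan(tgt,ay):
    """tool-frame shift to tgt (m), and rotvec (tool axes) to make tool down with tool y along world angle ay"""
    s=ctrl.sense();R=RT(s); d=R.T@(np.array(tgt)-s['eef_pos'])/1000
    x=np.array([0,0,-1.]);y=np.array([np.cos(ay),np.sin(ay),0]);z=np.cross(x,y)
    r=Ro.from_matrix(R.T@np.stack([x,y,z],1)).as_rotvec()
    print('pos',s['eef_pos'].round(1),'R',R.round(3).tolist(),'shift',d.round(4),'turn',r.round(4),'F',s['force'].round(1),'j',s['joints'].round(3),'t',s['time_s'],'g',s['grip_width'])
E
python3 - <<'E'
from h import *
plan((493.5,-41,380),.078); plan((493.5,-41,380),.078+np.pi)
E
```

```text
pos [ 210.1 -480.9  215.2] R [[-0.0, 0.4, -0.916], [0.001, -0.916, -0.4], [-1.0, -0.001, -0.0]] shift [-0.1645 -0.2899 -0.4358] turn [-1.237e+00 -8.000e-04  7.000e-04] F [-0.3 -0.5 -0.5] j [-1.382  0.313  1.498 -0.     1.331 -0.223] t 0.15 g 1.0022689018743687
pos [ 210.1 -480.9  215.2] R [[-0.0, 0.4, -0.916], [0.001, -0.916, -0.4], [-1.0, -0.001, -0.0]] shift [-0.1645 -0.2899 -0.4358] turn [1.9046e+00 8.0000e-04 8.0000e-04] F [-0.3 -0.5 -0.5] j [-1.382  0.313  1.498 -0.     1.331 -0.223] t 0.15 g 1.0022689018743687
```

```bash
python3 -m jog '[[[-0.055,0,0,0,0,0],[-0.055,0,0,0,0,0],[-0.054,0,0,0,0,0],[0,-0.032,-0.048,0,0,0],[0,-0.032,-0.048,0,0,0],[0,-0.032,-0.048,0,0,0],[0,-0.032,-0.048,0,0,0],[0,-0.032,-0.048,0,0,0],[0,-0.032,-0.048,0,0,0],[0,-0.032,-0.048,0,0,0],[0,-0.032,-0.048,0,0,0],[0,-0.032,-0.048,0,0,0]]]'
python3 -m jog '[[[0,0,0,-0.177,0,0],[0,0,0,-0.177,0,0],[0,0,0,-0.177,0,0],[0,0,0,-0.177,0,0],[0,0,0,-0.177,0,0],[0,0,0,-0.177,0,0],[0,0,0,-0.175,0,0],[0,0,0,0,0,0]]]'
python3 - <<'E'
from h import *
plan((493.5,-41,300),.078)
snap('wrist','w1.png')
E
```

```text
time_s: 1.65
eef_pos: [491.4, -42.4, 379.5]
ee_rot: [-0.145, -0.692, -0.145, 0.692]
force: [0.5, -0.8, -0.0]
grip_width: 0.999
time_s: 2.65
eef_pos: [490.7, -44.3, 379.4]
ee_rot: [0.519, 0.48, 0.519, -0.481]
force: [-0.6, -0.1, 0.0]
grip_width: 0.998
pos [490.7 -44.3 379.4] R [[-0.0, 0.997, 0.076], [0.0, 0.076, -0.997], [-1.0, -0.0, -0.0]] shift [ 0.0794  0.0031 -0.003 ] turn [-0.0016 -0.0002  0.0004] F [-0.6 -0.1  0. ] j [-0.328  0.183  1.246 -0.     1.713 -0.405] t 2.65 g 0.998487550506817
```

View pics/w1.png

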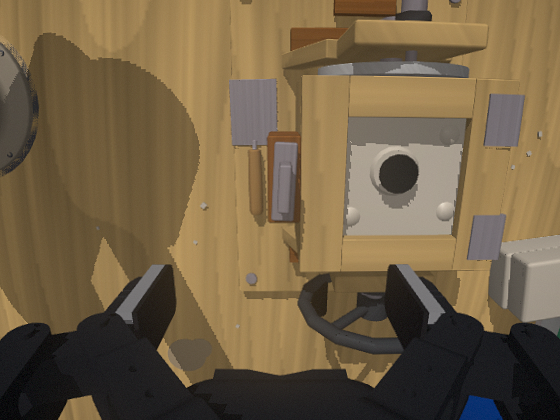

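Run:
```python
from h import *
c=load('w1')
a=cv2.imread('pics/w1.png')[60:290,230:530]; cv2.imwrite('pics/w1z.png',cv2.resize(a,None,fx=2.6,fy=2.6,interpolation=cv2.INTER_CUBIC))
for p in [(286,165),(285,212),(285.5,188)]: print(atz(c,p,258))
for p in [(302,75),(300,271),(476,78),(472,264)]: print('lid',atz(c,p,222))
```

```text
[493.81003293 -19.82969881 258.        ]
[496.11975624 -58.27470024 258.        ]
[494.90996447 -38.30321523 258.        ]
lid [502.07310383  51.0078439  222.        ]
lid [ 516.72609139 -127.46584783  222.        ]
lid [651.13244682  62.75657323 222.        ]
lid [ 685.42738471 -108.58061341  222.        ]
```

View pics/w1z.png

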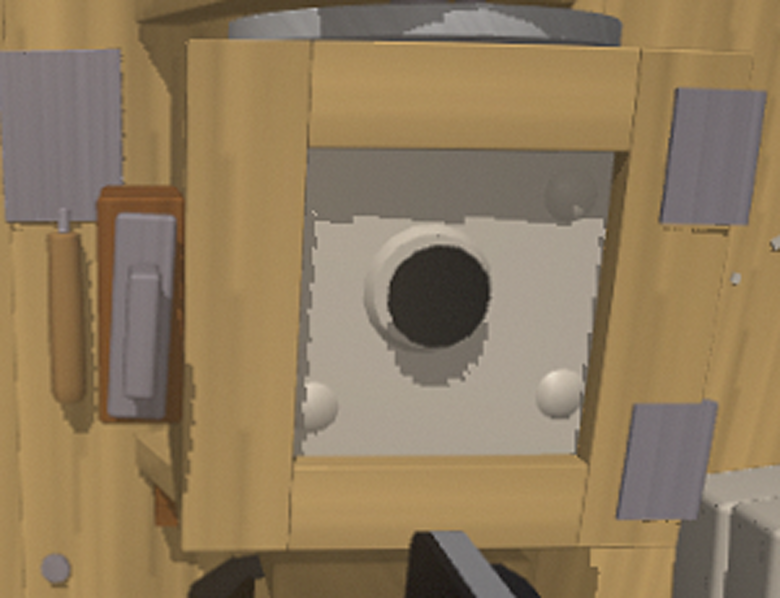

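```bash
python3 -m jog '[[[0,0.0038,-0.004,0,0,0],[0.04,0,0,0,0,0],[0.04,0,0,0,0,0],[0.03,0,0,0,0,0],[0.016,0,0,0,0,0],[0.009,0,0,0,0,0],[0,0,0,0,0,0]]]' 0 40
python3 - <<'E'
from h import *
plan((494.2,-40,243),.078)
snap('wrist','w2.png')
E
```

```text
time_s: 3.58
eef_pos: [494.2, -39.9, 244.5]
ee_rot: [0.519, 0.48, 0.519, -0.48]
force: [0.4, -0.5, -0.2]
grip_width: 0.997
pos [494.2 -39.9 244.5] R [[-0.0, 0.997, 0.077], [0.0, 0.077, -0.997], [-1.0, -0.0, -0.0]] shift [ 0.0015 -0.      0.0001] turn [-0.0007 -0.0002  0.0004] F [ 0.4 -0.5 -0.2] j [-0.317  0.228  1.533  0.     1.381 -0.395] t 3.575 g 0.9971634347012298
```

View pics/w2.png

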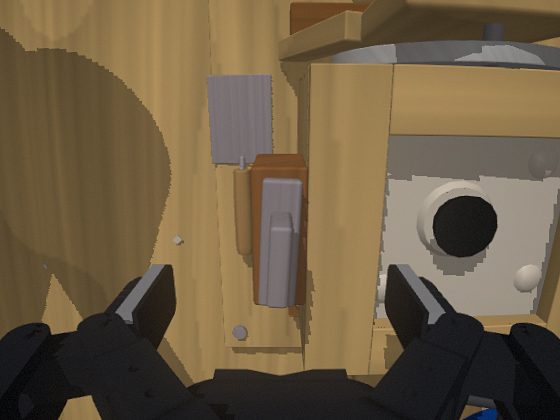

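Run:
```python
from h import *
c=load('w2')
a=cv2.imread('pics/w2.png')[140:320,230:430]; cv2.imwrite('pics/w2z.png',cv2.resize(a,None,fx=3.5,fy=3.5,interpolation=cv2.INTER_CUBIC))
for p in [(282,215),(278,304),(281,255)]: print(atz(c,p,258))
```

```text
[493.38852669 -14.35741369 258.        ]
[494.94090802 -57.05676418 258.        ]
[494.40020524 -32.64243577 258.        ]
```

View pics/w2z.png

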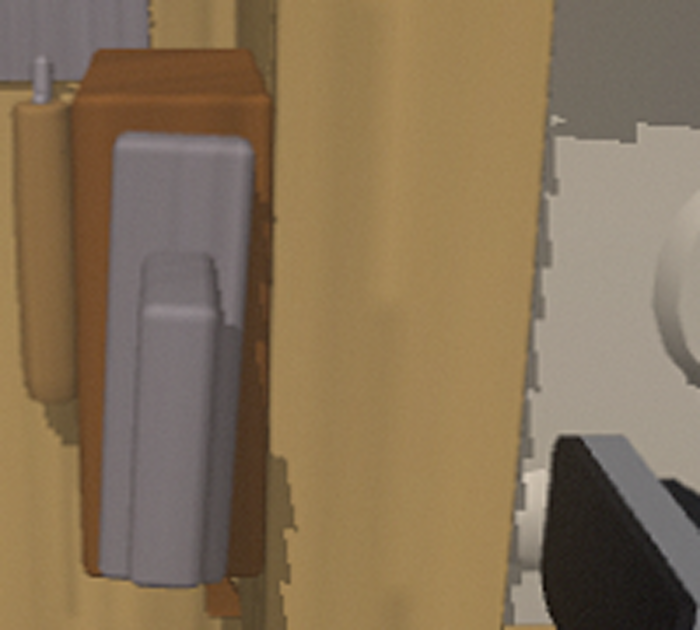

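```bash
python3 -m jog '[[[0,0,0,0,0,0],[0,0,0,0,0,0],[0,0,0,0,0,0],[0,0,0,0,0,0],[0,0,0,0,0,0],[0,0,0,0,0,0]]]' 255 30
python3 - <<'E'
from h import *
plan((494.2,-40,243),.078)
E
```

```text
time_s: 4.38
eef_pos: [494.2, -40.0, 244.6]
ee_rot: [0.519, 0.48, 0.519, -0.48]
force: [-0.1, -0.4, -0.0]
grip_width: 0.001
pos [494.2 -40.  244.6] R [[0.0, 0.997, 0.078], [0.0, 0.078, -0.997], [-1.0, 0.0, -0.0]] shift [ 0.0016 -0.     -0.    ] turn [ 0. -0. -0.] F [-0.1 -0.4 -0. ] j [-0.318  0.228  1.533  0.     1.381 -0.396] t 4.375 g 0.0006883314896844101
```

Run:
```python
from h import *
snap('wrist','w3.png')
snap('scene','s3.png')
a=cv2.imread('pics/s3.png')[150:300,190:360]; cv2.imwrite('pics/s3z.png',cv2.resize(a,None,fx=4,fy=4,interpolation=cv2.INTER_CUBIC))
```

```text
(no output)
```

View pics/w3.png

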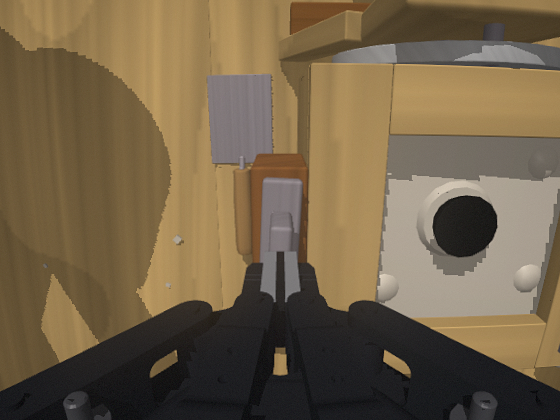

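View pics/s3z.png

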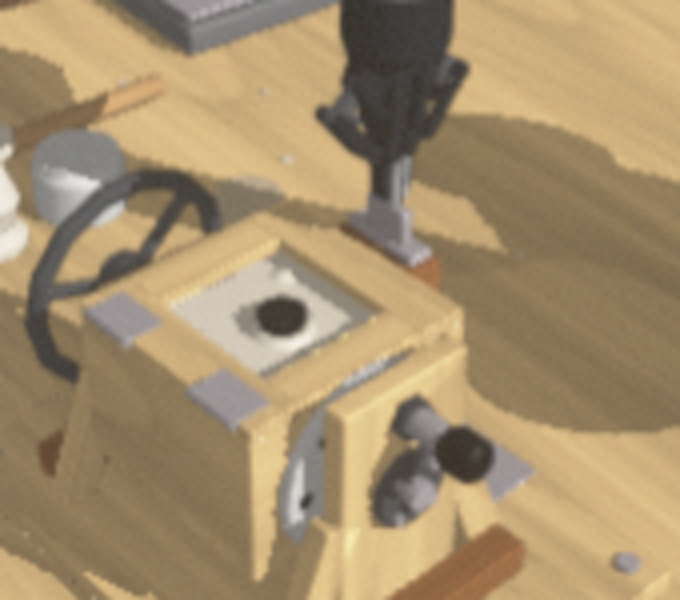

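Run:
```python
from h import *
a=cv2.imread('pics/w3.png')[170:400,190:370]; cv2.imwrite('pics/w3z.png',cv2.resize(a,None,fx=3,fy=2.6,interpolation=cv2.INTER_CUBIC))
a=cv2.imread('pics/s3.png')[180:230,260:320]; cv2.imwrite('pics/s3y.png',cv2.resize(a,None,fx=11,fy=11,interpolation=cv2.INTER_CUBIC))
```

```text
(no output)
```

View pics/w3z.png

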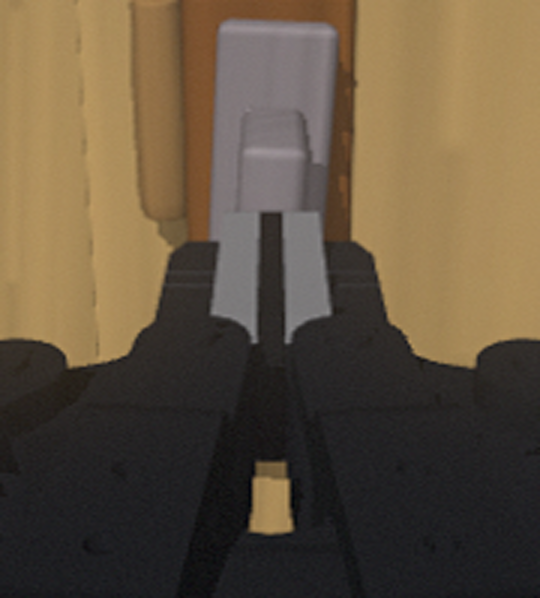

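View pics/s3y.png

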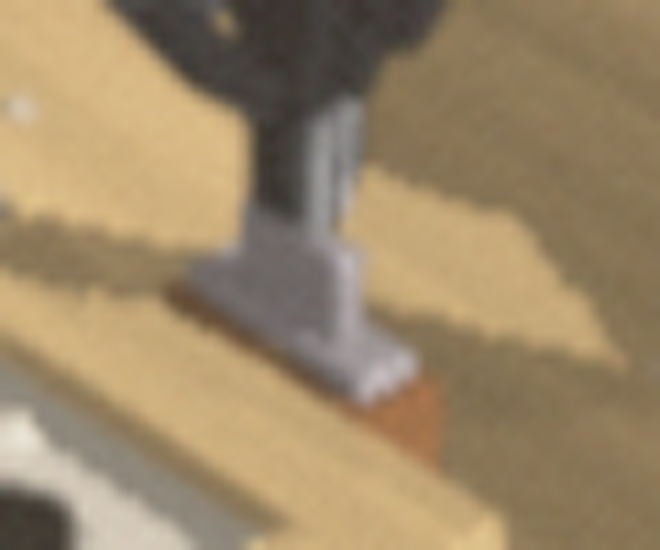

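Run:
```python
from h import *
c=load('w3');H=c['hand_eye']
def proj(p):
    q=np.linalg.inv(H)@np.r_[p,1]; return cv2.projectPoints(q[None,:3],np.zeros(3),np.zeros(3),c['mtx'],np.array([float(c['k1']),0,0,0]))[0].ravel().round(1)
for p in [(8,0,-11),(8,0,11),(0,0,-11),(-3,0,-11),(-8,0,-11),(-5,0,-11),(-30,0,-11)]: print(p,proj(p))
# fin end top corner triangulation
t=load('top0'); w1=load('w1'); w2=load('w2')
print(tri(ray(w1,(230+145/2.6,60+272/2.6)),ray(w2,(281.7,228))))
print(tri(ray(w1,(230+139/2.6,60+397/2.6)),ray(w2,(279.1,307))))
s=load('s3')
def ps(p): 
    return cv2.projectPoints(np.array([p],float),cv2.Rodrigues(s['R'])[0],s['t'],s['mtx'],np.array([float(s['k1']),0,0,0]))[0].ravel().round(1)
for p in [(494,-40,258),(494,-40,232),(494,-40,236.6),(491,-20,258),(497,-60,258)]: print('scene',p,ps(p))
```

```text
(8, 0, -11) [279.4 230. ]
(8, 0, 11) [279.4 270.8]
(0, 0, -11) [279.4 235.8]
(-3, 0, -11) [279.4 238.2]
(-8, 0, -11) [279.4 242.2]
(-5, 0, -11) [279.4 239.7]
(-30, 0, -11) [279.3 263.2]
(array([493.5613049 , -18.99475837, 261.30412992]), [np.float64(0.05151002529593329), np.float64(0.05151002529590767)])
(array([495.28591613, -59.29180978, 256.87223273]), [np.float64(0.32824730780434264), np.float64(0.32824730780439765)])
scene (494, -40, 258) [287.5 200.4]
scene (494, -40, 232) [287.3 207.9]
scene (494, -40, 236.6) [287.3 206.6]
scene (491, -20, 258) [292.9 203.2]
scene (497, -60, 258) [282.3 197.6]
```

```bash
python3 -m jog '[[[0,0,0,0,0,0],[0,0,0,0,0,0],[0,0,0,0,0,0],[0,0,0,0,0,0],[0.01,0,0,0,0,0],[0.011,0,0,0,0,0],[0,0,0,0,0,0]]]' 0 30
python3 - <<'E'
from h import *
snap('wrist','w4.png')
snap('scene','s4.png')
a=cv2.imread('pics/s4.png')[150:240,250:340]; cv2.imwrite('pics/s4z.png',cv2.resize(a,None,fx=6.5,fy=6.5,interpolation=cv2.INTER_CUBIC))
E
```

```text
time_s: 5.35
eef_pos: [493.7, -39.9, 222.4]
ee_rot: [0.518, 0.48, 0.52, -0.48]
force: [0.4, 0.3, 0.2]
grip_width: 1.001
```

View pics/w4.png

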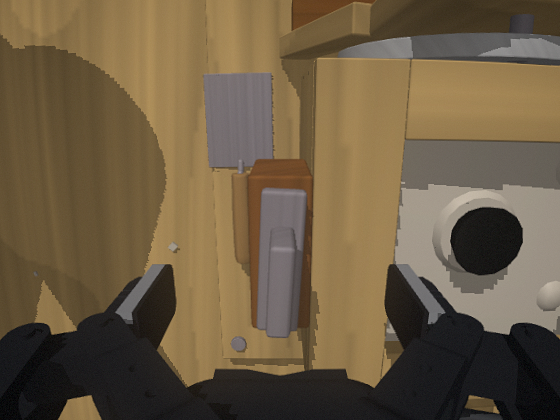

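View pics/s4z.png

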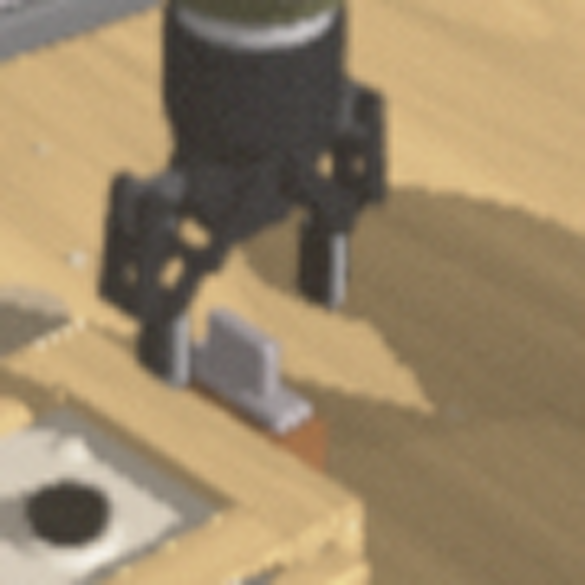

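Run:
```python
from h import *
s=load('s4')
def ps(p): 
    return cv2.projectPoints(np.array([p],float),cv2.Rodrigues(s['R'])[0],s['t'],s['mtx'],np.array([float(s['k1']),0,0,0]))[0].ravel().round(1)
for z in (227,240,250,260): print(z,'L',ps((493.7+43,-37,z)),ps((493.7+42,-26,z)),'R',ps((451.7,-43,z)),ps((451,-32,z)))
w=load('w4')
for p in [(230+0,0)]: pass
print([atz(w,p,258).round(1) for p in [(282,249),(279,336)]])
```

```text
227 L [276.1 215.2] [278.9 216.9] R [297.8 203.8] [300.4 205.4]
240 L [276.2 211.4] [279.  213.1] R [298.  200.1] [300.7 201.7]
250 L [276.3 208.5] [279.  210.2] R [298.1 197.2] [300.8 198.8]
260 L [276.3 205.5] [279.1 207.2] R [298.3 194.3] [301.  195.9]
[array([493.3, -20.6, 258. ]), array([495.1, -58.3, 258. ])]
```

Both cameras put the fingertips about 18 mm behind the reported TCP when shut, not 8 mm ahead as stated. I'll use what was measured and close again here.

```bash
python3 -m jog '[[[0,0,0,0,0,0],[0,0,0,0,0,0],[0,0,0,0,0,0],[0,0,0,0,0,0],[0,0,0,0,0,0],[0,0,0,0,0,0]]]' 255 30
python3 - <<'E'
from h import *
plan((494.2,-40,243),.078)
snap('wrist','w5.png')
snap('scene','s5.png')
a=cv2.imread('pics/s5.png')[150:240,250:340]; cv2.imwrite('pics/s5z.png',cv2.resize(a,None,fx=6.5,fy=6.5,interpolation=cv2.INTER_CUBIC))
E
```

```text
time_s: 6.2
eef_pos: [493.8, -40.2, 223.7]
ee_rot: [0.519, 0.48, 0.519, -0.48]
force: [-5.7, -1.3, 3.1]
grip_width: 0.104
pos [493.8 -40.2 223.7] R [[-0.001, 0.997, 0.078], [-0.0, 0.078, -0.997], [-1.0, -0.001, 0.0]] shift [-0.0193  0.0004 -0.0001] turn [-0.0001  0.0003  0.001 ] F [-5.7 -1.3  3.1] j [-3.180e-01  2.420e-01  1.570e+00 -1.000e-03  1.331e+00 -3.950e-01] t 6.2 g 0.10442199705336261
```

View pics/w5.png

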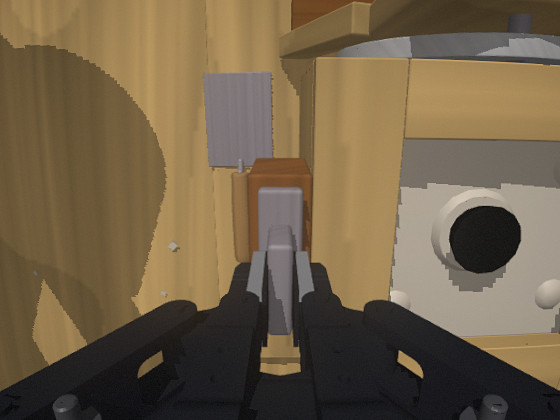

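View pics/s5z.png

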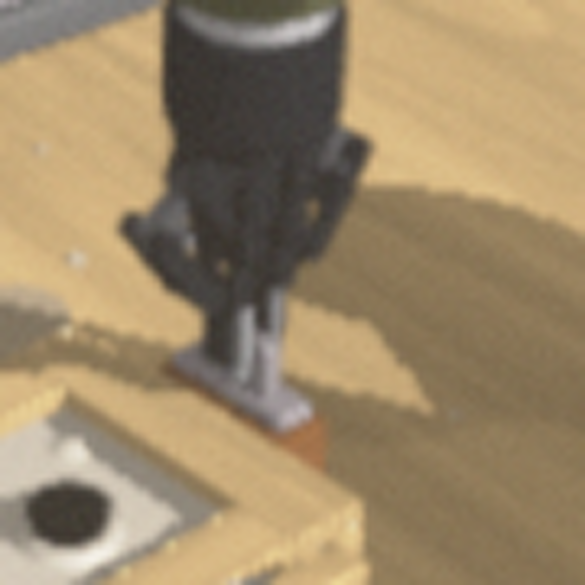

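```bash
python3 -m jog '[[[0,0,0,0.157,0,0],[0,0,0,0.157,0,0],[0,0,0,0.157,0,0],[0,0,0,0.157,0,0],[0,0,0,0.157,0,0],[0,0,0,0.157,0,0],[0,0,0,0.157,0,0],[0,0,0,0.157,0,0],[0,0,0,0.157,0,0],[0,0,0,0.158,0,0],[0,0,0,0,0,0],[0,0,0,0,0,0]]]' - 30
python3 - <<'E'
from h import *
plan((494.2,-40,243),.078-np.pi/2)
snap('wrist','w6.png')
snap('scene','s6.png')
a=cv2.imread('pics/s6.png')[150:240,250:340]; cv2.imwrite('pics/s6z.png',cv2.resize(a,None,fx=6.5,fy=6.5,interpolation=cv2.INTER_CUBIC))
E
```

```text
time_s: 7.8
eef_pos: [494.4, -40.7, 223.7]
ee_rot: [0.029, 0.707, 0.028, -0.706]
force: [-2.3, -5.8, 0.6]
grip_width: 0.106
pos [494.4 -40.7 223.7] R [[0.001, 0.081, -0.997], [-0.001, -0.997, -0.081], [-1.0, 0.001, -0.0]] shift [-0.0193 -0.0007  0.0001] turn [ 0.0031 -0.0004 -0.0014] F [-2.3 -5.8  0.6] j [-3.180e-01  2.420e-01  1.569e+00 -1.000e-03  1.329e+00  1.172e+00] t 7.8 g 0.10622968889196327
```

View pics/w6.png

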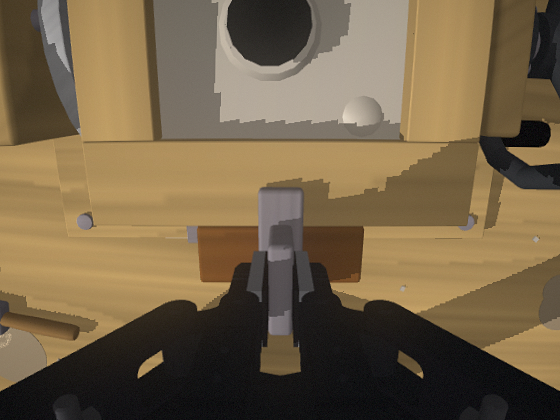

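View pics/s6z.png

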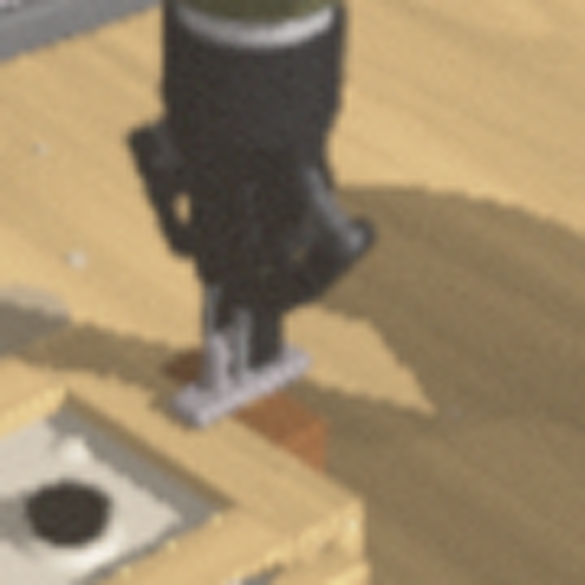

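Bar is squarely across the lid edge (edge horizontal at row 226, bar vertical at cols 259-303). Release and lift.

```bash
python3 - <<'E'
from h import *
c=load('w6')
a=atz(c,(85,226.5),222);b=atz(c,(474,226.5),222); print(a,b,np.arctan2(b[0]-a[0],a[1]-b[1]))
E
python3 -m jog '[[[0,0,0,0,0,0],[0,0,0,0,0,0],[0,0,0,0,0,0],[0,0,0,0,0,0],[-0.02,0,0,0,0,0],[-0.045,0,0,0,0,0],[-0.06,0,0,0,0,0],[-0.04,0,0,0,0,0],[0,0,0,0,0,0]]]' 0 100
python3 - <<'E'
from h import *
plan((589.3,151,330),.078)
snap('wrist','w7.png')
E
```

```text
[500.84074989  55.07149824 222.        ] [ 516.01682178 -132.16579506  222.        ] 0.08087581705733186
time_s: 9.02
eef_pos: [494.8, -40.1, 391.2]
ee_rot: [0.028, 0.708, 0.027, -0.705]
force: [-0.6, 1.0, -0.2]
grip_width: 0.999
pos [494.8 -40.1 391.2] R [[0.005, 0.078, -0.997], [-0.002, -0.997, -0.078], [-1.0, 0.002, -0.005]] shift [ 0.0614 -0.1833 -0.1088] turn [-1.5706 -0.0025 -0.0057] F [-0.6  1.  -0.2] j [-0.317  0.19   1.208  0.     1.738  1.175] t 9.025 g 0.9994932629156768
```

View pics/w7.png

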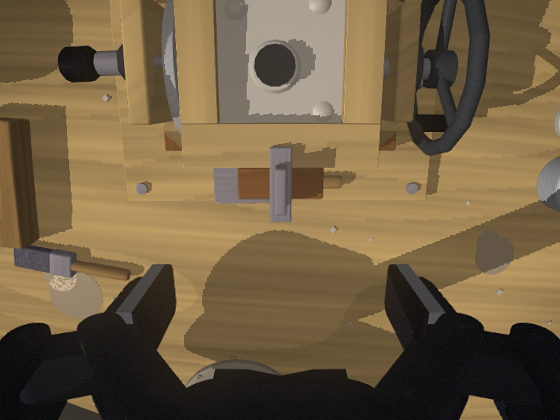

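Run:
```python
from h import *
a=cv2.imread('pics/w7.png')[110:230,200:360]; cv2.imwrite('pics/w7z.png',cv2.resize(a,None,fx=5,fy=5,interpolation=cv2.INTER_CUBIC))
a=cv2.imread('pics/w7.png')[20:100,40:180]; cv2.imwrite('pics/w7k.png',cv2.resize(a,None,fx=5,fy=5,interpolation=cv2.INTER_CUBIC))
```

```text
(no output)
```

View pics/w7z.png

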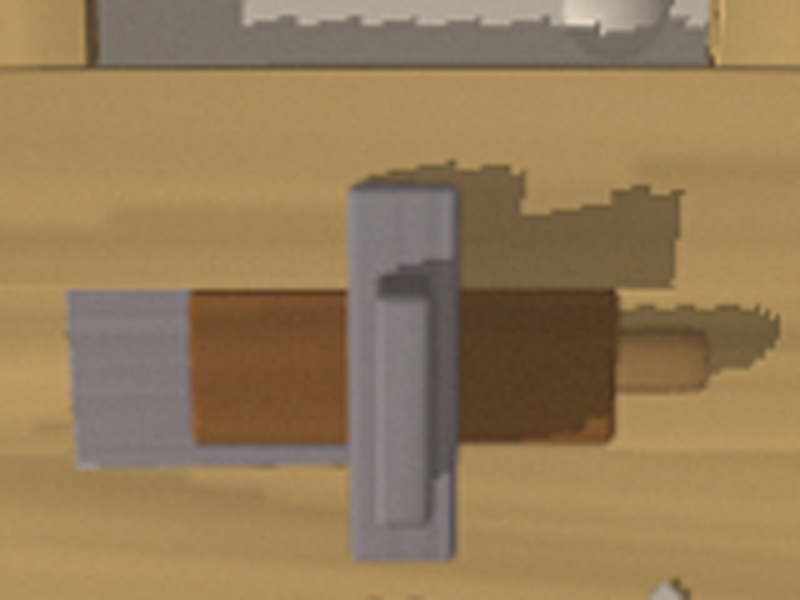

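View pics/w7k.png

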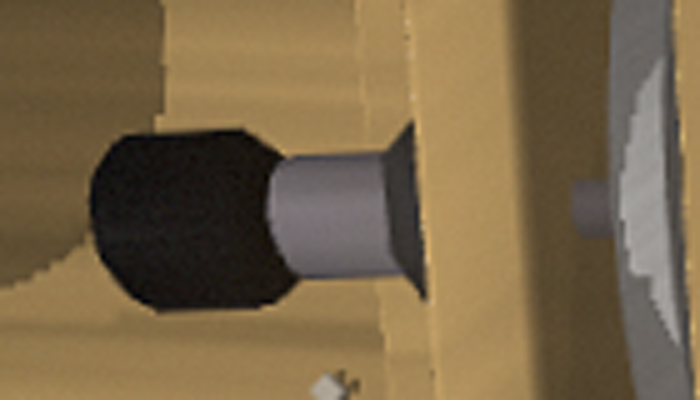

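Run:
```python
from h import *
c=load('w7'); print(atz(c,(78,64.2),210),tri(ray(c,(78,64.2)),ray(load('top0'),(205.2,162.6)),ray(load('scene0'),(306.3,263.1))))
y=.080; O=np.array([494.2,-40])+110*np.array([np.cos(y),np.sin(y)]); print(O,O+183*np.array([-np.sin(y),np.cos(y)]))
```

```text
[588.83789725 153.41759081 210.        ] (array([588.96266   , 151.25383911, 212.72992378]), [np.float64(0.6740339901564699), np.float64(0.42848158644685524), np.float64(0.3913311302639376)])
[603.84818769 -31.20938366] [589.2237987  151.20532859]
```

```bash
python3 -m jog '[[[0,-0.0458,-0.0272,0,0,0],[0,-0.0458,-0.0272,0,0,0],[0,-0.0458,-0.0272,0,0,0],[0,-0.0458,-0.0272,0,0,0],[0,0,0,-0.175,0,0],[0,0,0,-0.175,0,0],[0,0,0,-0.175,0,0],[0,0,0,-0.175,0,0],[0,0,0,-0.175,0,0],[0,0,0,-0.175,0,0],[0,0,0,-0.175,0,0],[0,0,0,-0.175,0,0]]]' 0 100
python3 -m jog '[[[0,0,0,-0.171,0,0],[0.03,0,0,0,0,0],[0.03,0,0,0,0,0],[0.03,0,0,0,0,0],[0.03,0,0,0,0,0],[0,0,0,0,0,0]]]' 0 100
python3 - <<'E'
from h import *
plan((589.1,151.3,171),.080)
snap('wrist','w8.png')
E
```

```text
time_s: 10.58
eef_pos: [588.3, 151.1, 386.7]
ee_rot: [-0.477, -0.52, -0.478, 0.522]
force: [0.2, 0.2, -0.2]
grip_width: 0.998
time_s: 11.32
eef_pos: [587.2, 151.0, 265.4]
ee_rot: [0.517, 0.478, 0.521, -0.482]
force: [-1.0, 0.4, 1.1]
grip_width: 1.0
pos [587.2 151.  265.4] R [[-0.007, 0.997, 0.078], [-0.0, 0.078, -0.997], [-1.0, -0.007, -0.0]] shift [ 0.0944  0.0026 -0.0001] turn [-0.0019 -0.0002  0.0067] F [-1.   0.4  1.1] j [ 0.059  0.476  1.135  0.     1.537 -0.019] t 11.325 g 1.0001914535916074
```

View pics/w8.png

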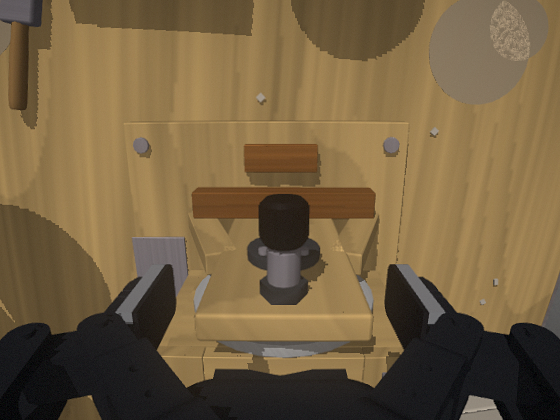

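```bash
python3 - <<'E'
from h import *
c=load('w8')
a=cv2.imread('pics/w8.png')[180:310,220:350]; cv2.imwrite('pics/w8z.png',cv2.resize(a,None,fx=4.5,fy=4.5,interpolation=cv2.INTER_CUBIC))
for p in [(284,225),(284,198),(284,248)]: print(atz(c,p,210),atz(c,p,225))
E
python3 -m jog '[[[0,0.0026,0,-0.002,0,0.0067],[0.03,0,0,0,0,0],[0.03,0,0,0,0,0],[0,0,0,0,0,0]]]' 0 100
python3 - <<'E'
from h import *
plan((589.1,151.3,171),.080)
snap('wrist','w9.png')
E
```

```text
[589.83420614 148.49980196 210.        ] [589.34769434 153.65454236 225.        ]
[588.41042808 165.9563887  210.        ] [588.02379129 169.88658664 225.        ]
[591.10115758 132.9891197  210.        ] [590.52577183 139.2319015  225.        ]
time_s: 11.88
eef_pos: [591.0, 151.3, 207.8]
ee_rot: [0.521, 0.481, 0.519, -0.478]
force: [0.2, -0.1, 0.9]
grip_width: 1.0
pos [591.  151.3 207.8] R [[0.004, 0.997, 0.08], [0.0, 0.08, -0.997], [-1.0, 0.004, -0.0]] shift [ 0.0367 -0.0021 -0.0001] turn [ 0.0001 -0.0001 -0.0043] F [ 0.2 -0.1  0.9] j [ 0.059  0.506  1.237  0.     1.395 -0.021] t 11.875 g 1.000000248168542
```

View pics/w8z.png

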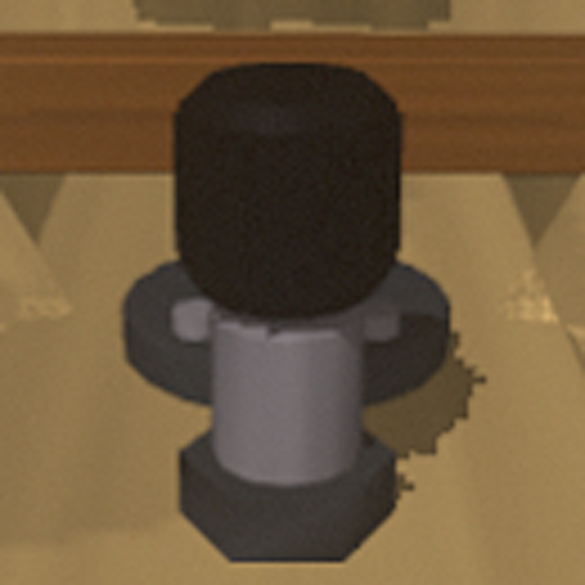

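View pics/w9.png

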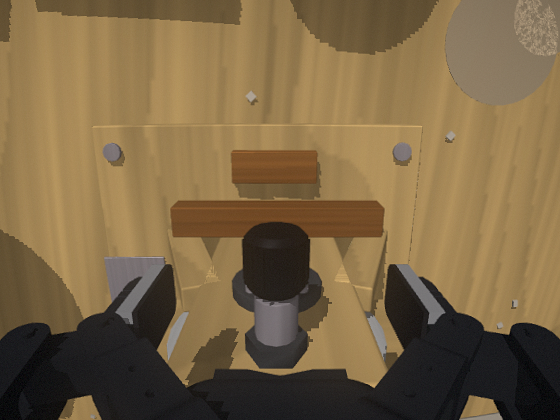

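```bash
python3 -m jog '[[[0,-0.0018,0,0,0,-0.0043],[0.02,0,0,0,0,0],[0.015,0,0,0,0,0],[0,0,0,0,0,0]]]' 0 100
python3 - <<'E'
from h import *
plan((589.1,151.3,171),.080)
snap('wrist','w10.png')
snap('scene','s10.png')
a=cv2.imread('pics/s10.png')[190:330,240:380]; cv2.imwrite('pics/s10z.png',cv2.resize(a,None,fx=4.2,fy=4.2,interpolation=cv2.INTER_CUBIC))
E
```

```text
time_s: 12.42
eef_pos: [589.5, 151.2, 173.1]
ee_rot: [0.52, 0.48, 0.519, -0.479]
force: [-0.2, -0.7, -0.1]
grip_width: 0.997
pos [589.5 151.2 173.1] R [[0.001, 0.997, 0.08], [0.0, 0.08, -0.997], [-1.0, 0.001, -0.0]] shift [ 0.0021 -0.0004 -0.0002] turn [-0.     -0.     -0.0011] F [-0.2 -0.7 -0.1] j [ 0.059  0.529  1.292  0.     1.32  -0.021] t 12.425 g 0.9970604406647045
```

View pics/w10.png

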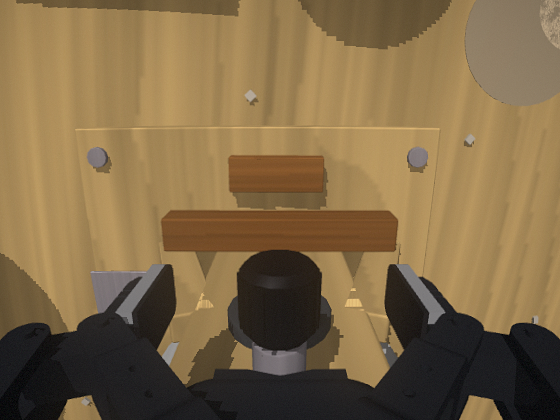

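View pics/s10z.png

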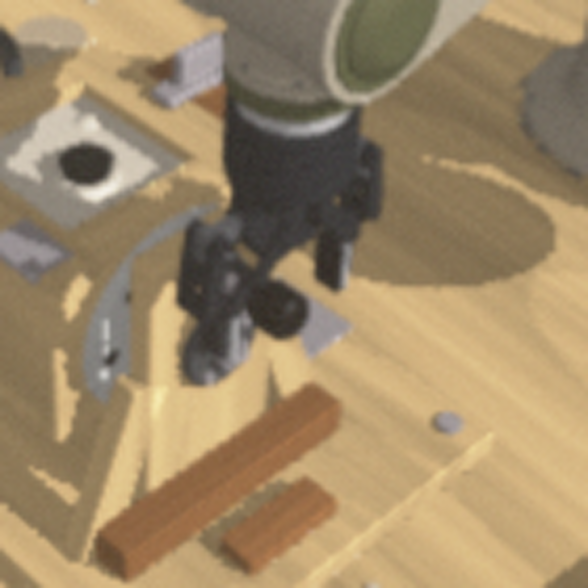

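```bash
python3 -m jog '[[[0,0,0,0,0,0],[0,0,0,0,0,0],[0,0,0,0,0,0],[0,0,0,0,0,0],[0,0,0,0,0,0],[0,0,0,0,0,0]]]' 255 90
python3 - <<'E'
from h import *
plan((589.1,151.3,171),.080)
snap('wrist','w11.png')
E
```

```text
time_s: 13.28
eef_pos: [589.1, 151.2, 174.2]
ee_rot: [0.52, 0.48, 0.519, -0.479]
force: [-4.7, -0.8, 5.2]
grip_width: 0.324
pos [589.1 151.2 174.2] R [[0.001, 0.997, 0.08], [-0.0, 0.08, -0.997], [-1.0, 0.001, 0.0]] shift [ 0.0032 -0.     -0.0001] turn [ 0.0002  0.0001 -0.0011] F [-4.7 -0.8  5.2] j [ 0.059  0.528  1.291 -0.     1.322 -0.021] t 13.275 g 0.32429670393307786
```

View pics/w11.png

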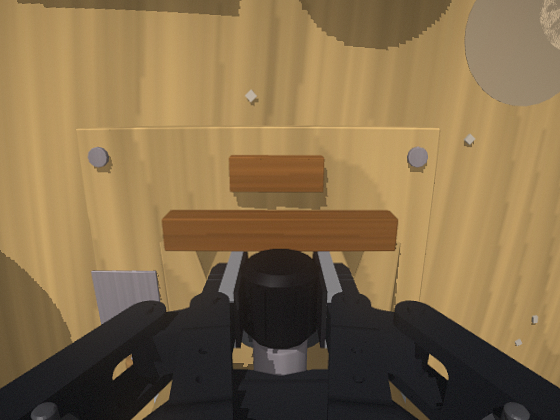

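Knob gripped (width ≈ 28-30 mm). Draw it in stages along tool −z (rig +y).

```bash
python3 -m jog '[[[0,0,-0.005,0,0,0],[0,0,-0.005,0,0,0],[0,0,-0.005,0,0,0],[0,0,-0.005,0,0,0],[0,0,0,0,0,0],[0,0,0,0,0,0]]]' - 90
python3 - <<'E'
from h import *
plan((589.1,151.3,171),.080)
E
```

```text
time_s: 14.08
eef_pos: [587.7, 169.6, 174.2]
ee_rot: [0.52, 0.479, 0.519, -0.48]
force: [-5.5, -7.8, 5.0]
grip_width: 0.322
pos [587.7 169.6 174.2] R [[0.001, 0.997, 0.079], [-0.003, 0.079, -0.997], [-1.0, 0.001, 0.003]] shift [ 0.0032 -0.0001  0.0184] turn [-0.0005  0.0028 -0.0008] F [-5.5 -7.8  5. ] j [ 0.091  0.536  1.278 -0.003  1.327  0.012] t 14.075 g 0.32229664947321995
```

```bash
python3 -m jog '[[[0,0,-0.005,0,0,0],[0,0,-0.005,0,0,0],[0,0,-0.005,0,0,0],[0,0,-0.005,0,0,0],[0,0,-0.002,0,0,0],[0,0,0,0,0,0],[0,0,0,0,0,0]]]' - 90
python3 - <<'E'
from h import *
plan((589.1,151.3,171),.080)
snap('wrist','w12.png'); snap('scene','s12.png')
a=cv2.imread('pics/w12.png')[230:400,190:370]; cv2.imwrite('pics/w12z.png',cv2.resize(a,None,fx=3.5,fy=3.5,interpolation=cv2.INTER_CUBIC))
a=cv2.imread('pics/s12.png')[220:300,260:360]; cv2.imwrite('pics/s12z.png',cv2.resize(a,None,fx=6.5,fy=6.5,interpolation=cv2.INTER_CUBIC))
E
```

```text
time_s: 14.95
eef_pos: [586.0, 190.8, 174.2]
ee_rot: [0.521, 0.479, 0.518, -0.481]
force: [-5.6, -12.2, 5.0]
grip_width: 0.321
pos [586.  190.8 174.2] R [[0.001, 0.997, 0.079], [-0.004, 0.079, -0.997], [-1.0, 0.001, 0.004]] shift [ 0.0033 -0.0001  0.0396] turn [-0.0009  0.0041 -0.0006] F [ -5.6 -12.2   5. ] j [ 0.127  0.546  1.261 -0.004  1.334  0.049] t 14.95 g 0.3213456577723779
```

View pics/w12z.png

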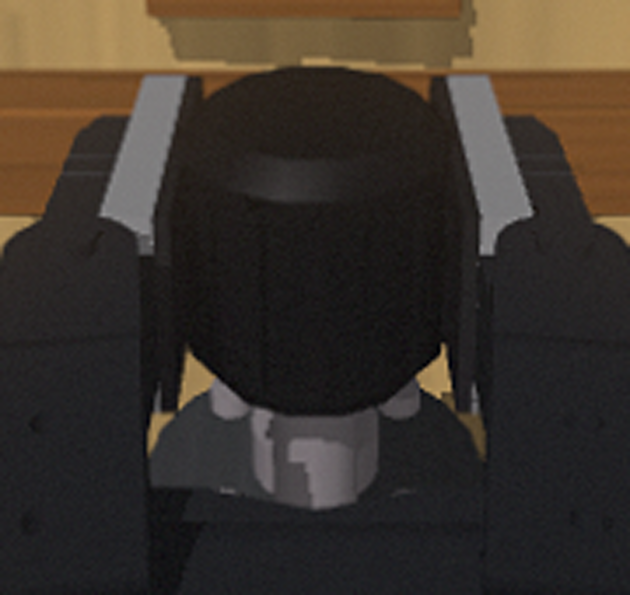

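View pics/s12z.png

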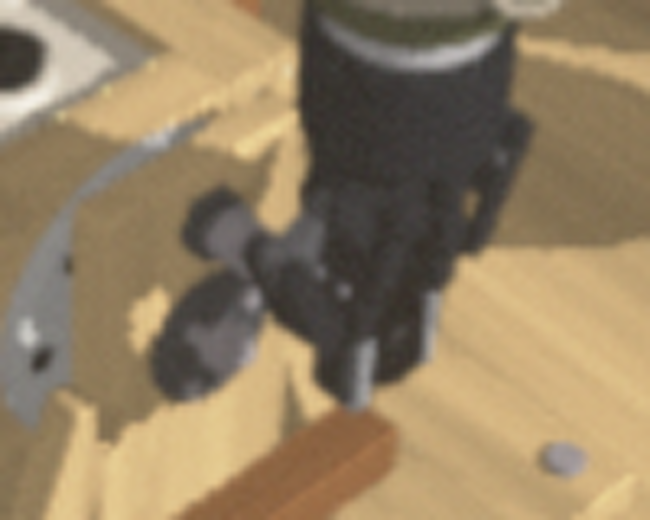

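```bash
python3 -m jog '[[[0,0,-0.0013,0,0,0],[0,0,0,0,0,0],[0,0,0,0,0,0]]]' - 90
python3 - <<'E'
from h import *
plan((589.1,151.3,171),.080)
snap('wrist','w13.png'); snap('scene','s13.png')
A=cv2.imread('pics/w11.png')[235:350,210:350];B=cv2.imread('pics/w13.png')[235:350,210:350]
cv2.imwrite('pics/cmp.png',cv2.resize(np.hstack([A,B]),None,fx=2.8,fy=4,interpolation=cv2.INTER_CUBIC).clip(0,90)*2)
a=cv2.imread('pics/s13.png')[235:275,280:330]; cv2.imwrite('pics/s13z.png',cv2.resize(a,None,fx=13,fy=13,interpolation=cv2.INTER_CUBIC))
E
```

```text
time_s: 15.42
eef_pos: [585.9, 192.0, 174.2]
ee_rot: [0.521, 0.479, 0.518, -0.481]
force: [-6.2, -11.7, 5.3]
grip_width: 0.32
pos [585.9 192.  174.2] R [[0.001, 0.997, 0.079], [-0.004, 0.079, -0.997], [-1.0, 0.001, 0.004]] shift [ 0.0033 -0.0001  0.0408] turn [-0.0009  0.0042 -0.0006] F [ -6.2 -11.7   5.3] j [ 0.129  0.547  1.26  -0.004  1.334  0.051] t 15.425 g 0.3200840825758657
```

View pics/cmp.png

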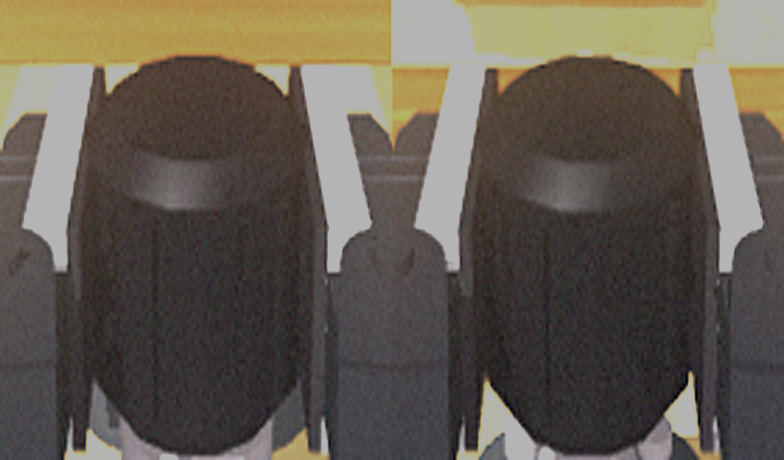

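View pics/s13z.png

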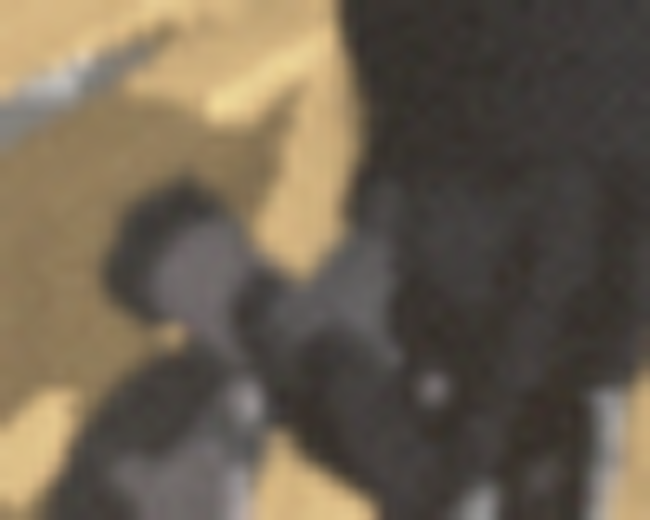

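Run:
```python
from h import *
s=load('s13'); y=.08;O=np.array([603.8,-31.2,210])
for d in (132,160,165,166,170,175,190,209): 
    p=O+d*np.array([-np.sin(y),np.cos(y),0])
    u=cv2.projectPoints(p[None],cv2.Rodrigues(s['R'])[0],s['t'],s['mtx'],np.array([float(s['k1']),0,0,0]))[0].ravel(); print(d,((u-[280,235])*13+6).round(0))
snap('top','t13.png')
```

```text
132 [161. 250.]
160 [262. 321.]
165 [281. 334.]
166 [284. 337.]
170 [299. 347.]
175 [318. 360.]
190 [374. 400.]
209 [447. 451.]
```

View pics/t13.png

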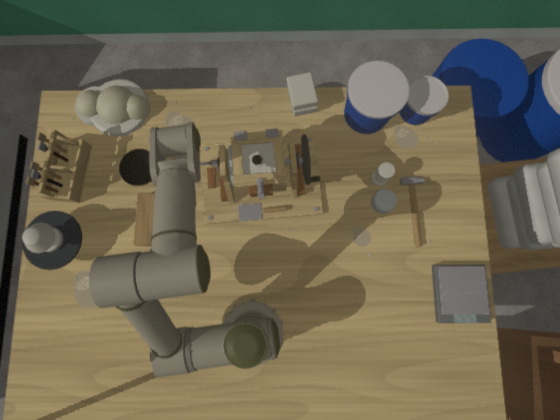

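Run:
```python
from h import *
s=ctrl.sense(); print(s['eef_pos'],s['force'],s['time_s'])
a=cv2.imread('pics/s13.png')[150:330,190:370]; cv2.imwrite('pics/s13y.png',cv2.resize(a,None,fx=3.3,fy=3.3,interpolation=cv2.INTER_CUBIC))
```

```text
[585.93326194 192.02491416 174.16867883] [ -6.07371518 -11.59394973   4.90092831] 15.575
```

View pics/s13y.png

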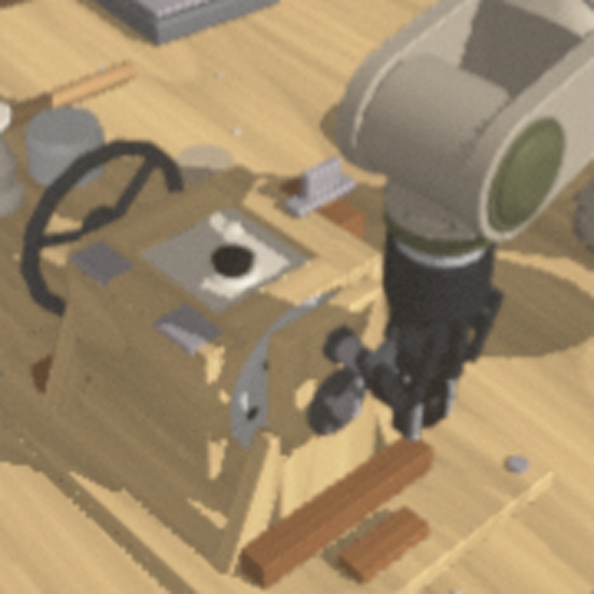

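Run:
```python
from h import *
a=cv2.imread('pics/t13.png')[140:220,180:290]; cv2.imwrite('pics/t13z.png',cv2.resize(a,None,fx=7,fy=7,interpolation=cv2.INTER_CUBIC))
```

```text
(no output)
```

View pics/t13z.png

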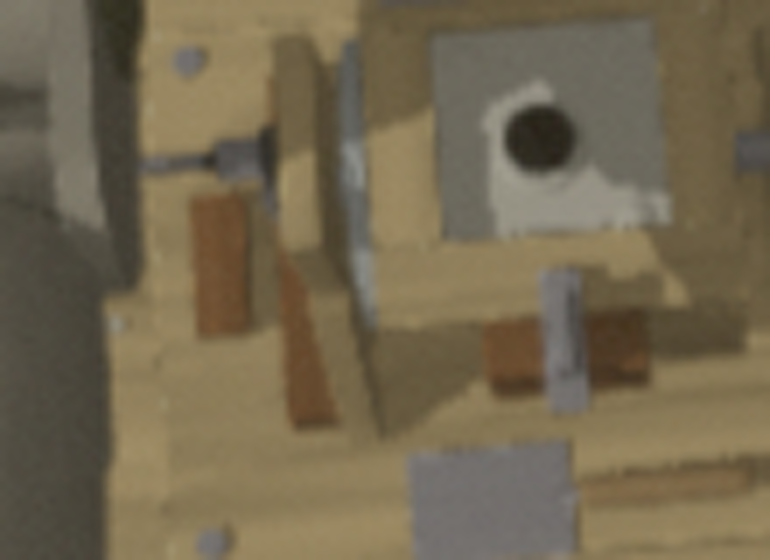

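The top view shows the black ring right at the sleeve's mouth, about (210,163), with bare rod outside it. The bar lies across the lid and the case is level. I'm handing in.

Run:
```python
from h import *
print(workorder.finish_job()); s=ctrl.sense(); print(s['eef_pos'],s['force'],s['time_s'])
```

```text
the job is handed in; nothing more can be done
None
the job is handed in; nothing more can be done
```

I turned the turnbutton 90° clockwise so it lies squarely across the lid. Then I gripped the plunger knob, drew it straight out along the rig's +y, and handed the job in at about 15.6 s, still holding it at its mark.

**Last checks:**
- **Turnbutton:** in the wrist picture taken after I let go, and in the last top picture, the bar is square to the lid edge.
- **Plunger:** the tool moved about 41 mm with the spring pulling about 11.7 N; 12 N is expected at the mark. The knob did not slip in the jaws. The last top picture shows the black ring just clear of the sleeve's mouth.
- **Case and bench:** the case looked level and its lid shut, by eye only. The packer, scraper and other things looked undisturbed.

**Disagreements:**
- **Fingertips:** the pictures put them about 18 mm behind the reported TCP when shut, not 8 mm ahead as described. My first grasp closed on air above the fin, harmlessly; I corrected it from the pictures.
- **Ring mark in the scene picture:** it was not sharp there, so I judged it from the top view, the travel and the force.

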